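# Move a freshly lacquered costume medallion to the drying battens with a spatula

## Task

The gilt medallion on the painting board has just been lacquered and its face is wet, so never touch it with the gripper: take the spatula from its rest, slide the blade under the medallion (the board's fence will stop it from running away), and carry it face up to the drying rack. Set it down without dropping it, flat across both battens and about midway along them, with the spatula drawn clear. Then lay the spatula back on its rest as you found it, let go, and leave the tin, tumbler, spool and pin dish where they stand.

Things in the scene. Friction and masses are not known exactly. Their poses are not given: they have to be found in the camera images.
- medallion: Round gilt medallion with raised petals and a red centre, rigid cast resin, about 80 g: 96 mm across the rim, 8 mm thick (relief on the face stands up to 5 mm higher). Lies face up, flat on the painting board. Origin at the centre of its back (lowest face), z out of the face. The flat of the back is 72 mm across; from there the back edge is bevelled outwards and up to the rim, 12 mm wide and 4 mm high, so a blade tip held up to 3 mm above the board goes under it.
- spatula: Loose cranked spatula, about 110 g. Origin at the centre of the blade's heel, on the blade's underside; x along the blade towards its tip, y across it, z up out of its upper face. Blade: steel plate from x = 0 to 90 mm, 44 mm wide, 2 mm thick. A neck, a rod 7 mm thick, rises from the heel back to the handle. Handle: dark wood bar with flat sides, parallel to the blade, from x = -35 to -140 mm, 20 mm wide (y) and 24 mm high, its axis 44 mm above the underside of the blade.
- spatula_grip (a point): Good place to grip the spatula's handle: on the handle's axis, 25 mm behind its front end, 60 mm behind the blade's heel and 44 mm above the blade's underside; same axes as spatula. Grip across y (20 mm wide). Grip it firmly (about 50 N), or the loaded blade droops.
- spatula_tip (a point): Middle of the blade's front edge, on its underside; same axes as spatula.
- board: Fixed white painting board 200 mm (x) by 160 mm (y), 12 mm thick, with a wooden fence along its far edge (+x), 15 mm thick and standing 14 mm above the board. The near edge and the sides are open. Origin at the centre of the underside; x points to the fence. The medallion lies 3 to 27 mm short of the fence and up to 20 mm off the middle; pushed along x it slides until the fence stops it.
- fence (a point): Middle of the fence's inner face, at the level of the board's top (85 mm from the board's centre); x points outwards through the fence, y along it.
- rack: Fixed drying rack: wooden base 160 mm (x) by 130 mm (y), 10 mm thick, carrying two parallel battens 150 mm long (along x), 18 mm wide, tops 46 mm above the table. The free gap between the battens is 64 mm, open at both ends and clear down to the base: the spatula's blade passes down through it while the medallion stays on the battens. Origin at the centre of the underside.
- rack_mid (a point): Point half-way between the battens and half-way along them, at the level of their tops; x along the battens, away from the robot.
- rest: Fixed white spatula rest: drip tray 270 by 70 mm, 6 mm thick, with a saddle post at its near end. As found, the spatula's origin lies 6 mm straight above this body's origin (underside of the tray), axes the same way: blade flat on the tray, handle in the saddle. The saddle spans x = -115 to -135 mm; its seat is 38 mm above the table, and two cheeks 36 mm apart rise to 56 mm either side of the handle. x points along the blade, away from the robot.
- lacquer_tin: Bystander: closed green tin with a gold lid, 74 mm across and 72 mm high. Origin at the centre of the underside.
- tumbler: Bystander: glass tumbler, 72 mm across the rim and 95 mm high. Origin at the centre of the underside.
- thread_spool: Bystander: dark red thread spool standing on end, 40 mm across and 48 mm high. Origin at the centre of the underside.
- pin_dish: Bystander: round black pin dish, 84 mm across and 20 mm high. Origin at the centre of the underside.
There are look-alikes about, which are no part of the job. Leave any green look-alike of the spatula alone. Of the things that look like the medallion, the smallest one is meant.

How it is judged (in metres and radians):
On the way, in this order (a step that is already met when the one before it is completed fails the run):
1. the medallion lies on the spatula's blade, lifted clear of the board and held up by nothing else (contact force between medallion and spatula above 0.2 N and contact force between medallion and board below 0.02 N and contact force between medallion and rack below 0.02 N and height (world z) of medallion above 0.03 m and angle between medallion's own z axis and vertical below 0.5 rad), for 0.2 s.
2. the medallion lies flat across both battens and the spatula is clear of it (contact force between medallion and rack above 0.2 N and contact force between medallion and spatula below 0.02 N and angle between medallion's own z axis and vertical below 0.1 rad and horizontal distance between medallion and rack_mid below 0.04 m), for 0.2 s.
At the end, for the whole second after the job is handed in: Medallion still, face up, flat (0.1 rad) on both battens, centre within 40 mm of their midpoint, clear of the spatula. Spatula still on its rest as found: handle in the saddle, blade flat (0.1 rad) on the tray, within 30 mm along, 25 mm across and 0.25 rad of its first place (all of step 2 and z of medallion in the frame of rack_mid between -0.004 and 0.004 m and linear speed of each of medallion, spatula below 0.02 m/s and x of spatula in the frame of rest between -0.03 and 0.03 m and y of spatula in the frame of rest between -0.025 and 0.025 m and z of spatula in the frame of rest below 0.012 m and angle between spatula's own z axis and vertical below 0.1 rad and angle between the x axis of spatula and the x axis of rest, either way round below 0.25 rad and x of spatula_tip in the frame of rest above 0 m and contact force between spatula and rest above 0.3 N); the robot touches nothing.
It fails at once if the gripper or arm touches the medallion (contact force between medallion and the fingers above 0.3 N or contact force between medallion and the arm above 0.3 N).
It fails at once if the medallion is tipped up by more than 0.7 rad (40 degrees) (angle between medallion's own z axis and vertical above 0.7 rad).
It fails at once if the medallion is dropped: it falls free, touched by nothing, faster than 0.5 m/s (a fall of about 13 mm) (contact force between medallion and anything else below 0.01 N and linear speed of medallion above 0.5 m/s).
It fails at once if a bystander (tin, tumbler, spool or pin dish) is shifted by more than 30 mm or tipped (distance of any of lacquer_tin, tumbler, thread_spool, pin_dish from where it was at the start of the episode above 0.03 m or angle between any of lacquer_tin, tumbler, thread_spool, pin_dish's own z axis and vertical above 0.4 rad).
It also fails if it takes over 62 s, if anything falls off the work surface, if the arm or the gripper's body presses on something with over 40 N, if the wrist force passes 120 N, or if a joint passes its speed limit or range.

## Robot

A 7-joint arm with a two-finger parallel gripper is mounted at the origin on the work surface. World frame = base frame: x ahead of the robot, y to its left, z up, the work surface at z = 0. Lengths are in mm, angles in degrees, forces in N, time in s.
With the tool pointing down it reaches from about 350 to 900 mm from the base axis. Payload 7.2 kg.
Tool frame: the origin (TCP) lies on the centre line of the jaws, within the pads' length; the fingertips stand 22 mm ahead of it and the grasp point (between the pads) lies 3 mm ahead of it; z points along the fingers, y is the direction in which the jaws open and shut (so a half turn about z gives the same grasp; the last joint's range is limited). The gripper opens to 88 mm and grips with 3 to 60 N. Pads are 20 mm wide; open, the fingers measure 115 mm over their backs; the gripper's body (75 mm by 178 mm) begins 61 mm behind the grasp point.
Start: joints at [-78.22, 23.554, -0.728, 91.456, 0.321, 64.991, -4.71], TCP at [169.004, 601.719, 244.653] pointing down, gripper open.
Joint ranges: [-169.25, 169.25], [-16.82, 113.86], [-84.01, 82.57], [7.8, 145.47], [-59.2, 239.2], [7.22, 106.19], [-163.78, 163.78]. Speed limits (degrees/s): [136.94, 136.94, 172.46, 172.46, 180, 180, 180].

## Interface

Orientations are given as [roll, pitch, yaw] about the fixed x, y, z axes, in that order (R = Rz(yaw) Ry(pitch) Rx(roll)).
In Python, from plant import robot, get_image, hand_in gives the robot as it stands. The module is installed in compiled form; this text tells all that it offers.
- The arm moves only by the tool servo_tool, never from a script. Its arguments are lists of equal length, an entry for each row: "travel": the shift along the world's x, y, z in mm, a list of three; "dr": the turn, a rotation vector about the world's x, y, z in rad, a list of three; "hand": the closure, from 0 (fully open) to 1 (shut). A call has 1 to 10 rows; each row shifts and turns the commanded pose from where the row before left it; what a row does not reach is not made up. A row lasts 1/10 s, in which the tool goes at most 50 mm and 8.59 degrees, less where a joint would pass 70% of its speed; a pose out of reach is approached as far as the arm can. A call is refused whole if a number of a shift passes 50 or a number of a turn 0.15, either way. A call with a gripper value outside its range is refused whole. The fingers move at their own pace and stop on an object; "squeeze" is the grip in N (left out, the last holds). Time passes only in rows, so rows that do not move let the fingers close. It gives the time, the measured TCP pose, the force and the opening at its end, in the units of the state.
- robot.state(): the state, without advancing time (a new reading comes with each control period).
- get_image(name): name is "scene" or "side" or "wrist"; returns a dict with "img" (420x560x3 uint8, blue, green, red), "mtx" (3x3 intrinsics, pixels), "R" (3x3) and "t" (3): a world point X has camera coordinates R X + t. Camera axes: x right, y down, z forward; pixel columns grow to the right and rows downward; lengths in mm; the calibration is good to about 2 mm. The wrist camera is an equidistant fisheye: a pixel r from the principal point sees the ray r / f radians off the axis. A picture is of the moment at which its call begins. There is no depth.
- hand_in(): hands the job in, once; it reports no verdict.
The state is a dict: "t": time; "qpos": joint angles; "qd": joint speeds; "joint_efforts": joint torques, N m; "position": TCP position; "tool_rot": TCP orientation; "ft_force": force on the tool from outside, world axes, zero at the start; "wrist_torque": the same for the moment, N m; "width": finger opening in mm.
Only numpy, scipy, OpenCV 4.12 (cv2) and the standard library are available. Lean on these libraries where they do the work, as an engineer would, in place of code of your own. Each camera call takes 0.05 s, during which the arm holds its last target.

## Working session

There is one attempt and no reset: what is moved stays moved. The work goes in short steps, Python scripts to look and compute and a tool call to move; the robot and the scene stay as the last step left them, time stands still between calls to the robot, and variables do not carry over. Pictures are saved under pics/ and viewed, and the job is handed in when it is done.

Besides the shell and the picture viewer there is one more tool, called after "Request:" as a command line: name --argument value ..., lists and objects as JSON in quotes. servo_tool: Moves the arm, as the interface text tells. Its arguments: {"type":"object","properties":{"travel":{"type":"array"},"dr":{"type":"array"},"hand":{"type":"array"},"squeeze":{"type":"number"}},"required":["travel","dr","hand"]}

```bash
mkdir -p pics; cat > h.py <<'E'
import numpy as np, cv2
from plant import robot, get_image, hand_in
def grab(n,tag):
    d=get_image(n); cv2.imwrite(f'pics/{tag}.png',d['img']); np.savez(f'pics/{tag}.npz',**d); return d
def load(tag): return np.load(f'pics/{tag}.npz')
def ray(d,u,v,fish=False):
    K=d['mtx']; x=(u-K[0,2])/K[0,0]; y=(v-K[1,2])/K[1,1]
    if fish:
        r=np.hypot(x,y); c=np.array([x/r*np.sin(r),y/r*np.sin(r),np.cos(r)]) if r>1e-9 else np.array([0,0,1.])
    else: c=np.array([x,y,1.])
    R=d['R']; return -R.T@d['t'].ravel(), R.T@c
def onz(d,u,v,z,fish=False):
    o,r=ray(d,u,v,fish); return o+r*(z-o[2])/r[2]
def proj(d,X):
    c=d['R']@np.asarray(X,float)+d['t'].ravel(); p=d['mtx']@c; return p[:2]/p[2]
def st():
    s=robot.state(); print({k:np.round(s[k],2).tolist() for k in ('t','position','tool_rot','ft_force','wrist_torque','width','qpos')})
E
python3 - <<'E'
from h import *
for n in ('scene','side','wrist'):
    d=grab(n,n+'0'); print(n,np.round(d['mtx'],1).tolist(),np.round(-d['R'].T@d['t'].ravel()).tolist())
st()
E
```

```text
scene [[445.6, 0.0, 285.7], [0.0, 445.6, 210.5], [0.0, 0.0, 1.0]] [1066.0, 602.0, 1050.0]
side [[442.5, 0.0, 277.6], [0.0, 442.5, 210.4], [0.0, 0.0, 1.0]] [431.0, -1106.0, 1007.0]
wrist [[325.2, 0.0, 284.1], [0.0, 325.2, 208.6], [0.0, 0.0, 1.0]] [92.0, 623.0, 384.0]
{'t': 0.15, 'position': [168.93, 601.35, 244.01], 'tool_rot': [-179.93, 0.01, 164.31], 'ft_force': [-0.91, -0.48, -0.15], 'wrist_torque': [0.02, 0.02, -0.01], 'width': 87.76, 'qpos': [-78.22, 23.59, -0.73, 91.49, 0.32, 64.99, -4.71]}
```

View pics/scene0.png

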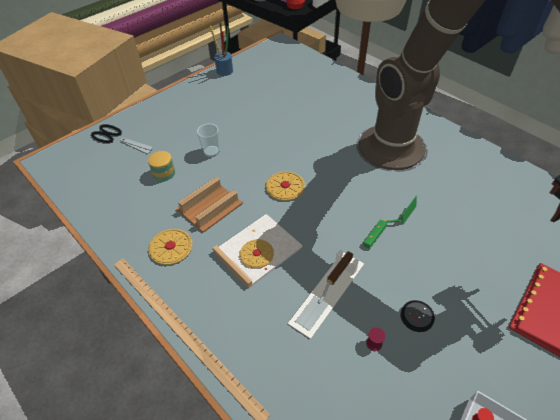

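View pics/side0.png

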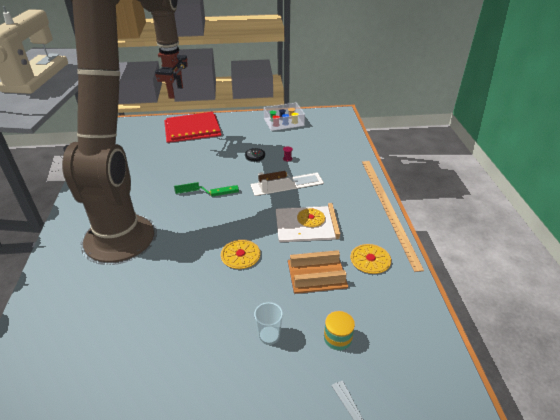

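View pics/wrist0.png

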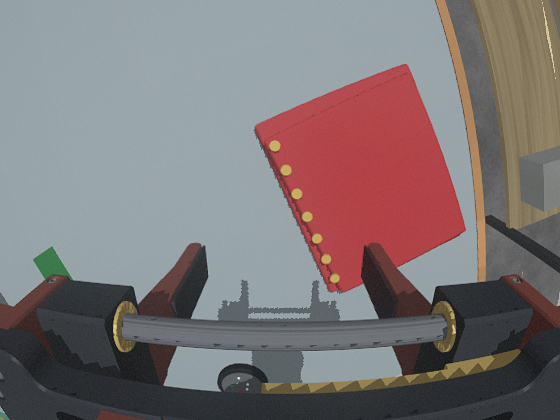

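Medallion candidates in the scene view are the discs at (170,246), (285,186) and (257,253). The last is the smallest and lies on the board, so it's the one meant. For the spatula there is a dark-handled one on the white rest at (330,285) and a green look-alike at (390,225), which I'll leave alone. Next I'll check these in a close crop.

```bash
python3 - <<'E'
from h import *
a=load('scene0')['img']; b=load('side0')['img']
c=cv2.resize(a[170:345,170:380],None,fx=3.8,fy=3.4,interpolation=cv2.INTER_CUBIC)
cv2.imwrite('pics/c1.png',c[:600,:800])
c=cv2.resize(b[160:300,240:410],None,fx=4.7,fy=4.28,interpolation=cv2.INTER_CUBIC); cv2.imwrite('pics/c2.png',c)
E
```

```text
(no output)
```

View pics/c1.png

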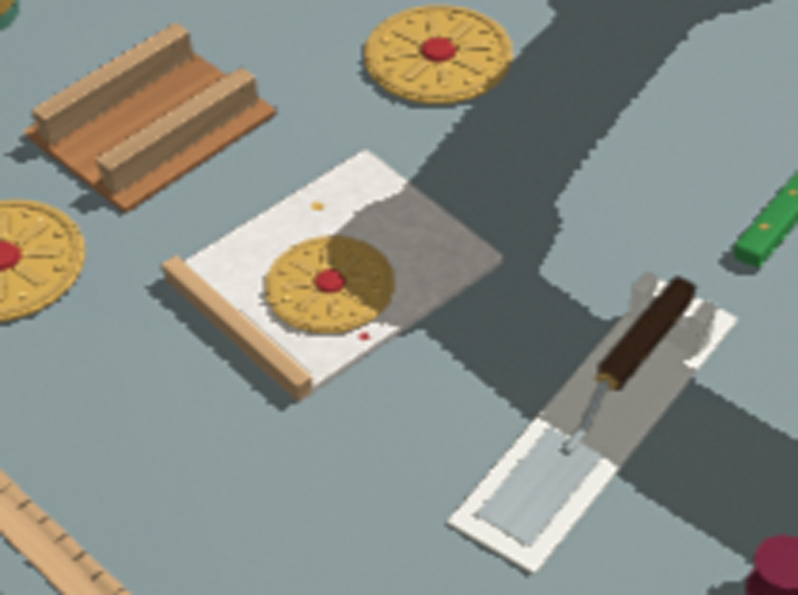

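View pics/c2.png

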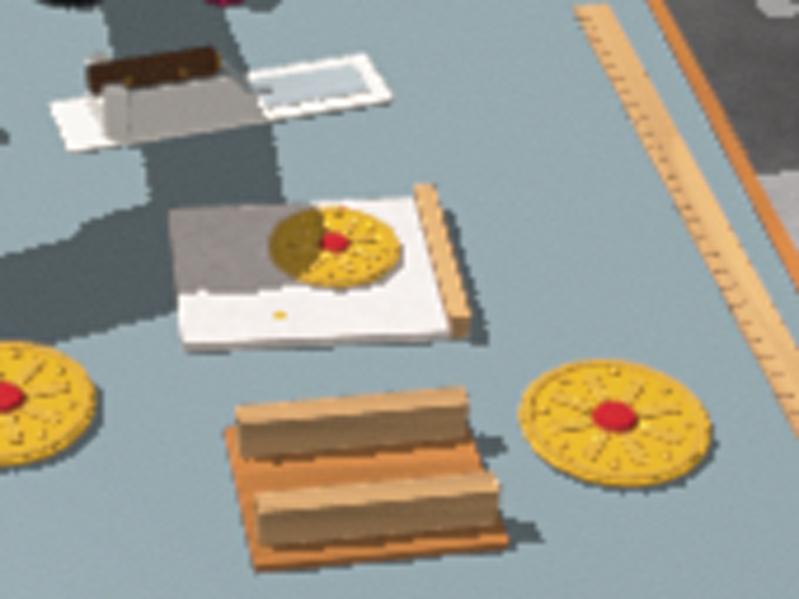

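The crops confirm both choices. The medallion's red centre is at c1 (330,280), on the board beside the fence. The dark-handled spatula lies on its tray, with the blade at c1 (545,485) and the handle from (688,290) to (610,380). Next I'll turn these pixels into positions.

```bash
python3 - <<'E'
from h import *
a=load('scene0'); b=load('side0')
def p1(x,y,z): return onz(a,(x+.5)/3.8-.5+170,(y+.5)/3.4-.5+170,z)[:2]
def p2(x,y,z): return onz(b,(x+.5)/4.7-.5+240,(y+.5)/4.28-.5+160,z)[:2]
def s(n,*l):
    print(n,[np.round(v).tolist() for v in l])
s('tray scene',p1(736,318,6),p1(447,522,6),p1(535,568,6))
s('tray side',p2(50,102,6),p2(70,151,6),p2(393,98,6),p2(365,54,6))
s('blade scene',p1(475,514,8),p1(528,545,8),p1(612,462,8),p1(548,430,8))
s('handle scene top ends',p1(686,284,60),p1(611,374,60))
s('handle side top ends',p2(88,68,60),p2(217,48,60), )
s('board scene',p1(368,150,12),p1(503,258,12),p1(310,390,26),p1(172,258,26),p1(187,262,12))
s('board side',p2(169,210,12),p2(183,347,12),p2(414,198,12),p2(448,332,12),p2(430,185,26),p2(468,318,26))
s('rack scene', p1(180,26,46),p1(35,115,46),p1(190,38,46),p1(100,160,46),p1(247,72,46),p1(255,84,46))
s('rack side', p2(237,405,46),p2(467,387,46),p2(257,493,46),p2(498,477,46),p2(238,422,46),p2(467,405,46))
# medallion: red centre & ellipse
for n,d,box in (('scene',a,(225,285,230,280)),('side',b,(290,335,200,235))):
    im=d['img']; h=cv2.cvtColor(im,cv2.COLOR_BGR2HSV)
    x0,x1,y0,y1=box
    sub=h[y0:y1,x0:x1]
    red=((sub[...,0]<8)|(sub[...,0]>172))&(sub[...,1]>150)
    v,u=np.nonzero(red); print(n,'red',u.mean()+x0,v.mean()+y0,len(u),onz(d,u.mean()+x0,v.mean()+y0,24))
    m=((sub[...,0]>12)&(sub[...,0]<32)&(sub[...,1]>130)|red).astype(np.uint8)
    cs,_=cv2.findContours(m,cv2.RETR_EXTERNAL,cv2.CHAIN_APPROX_NONE); c=max(cs,key=cv2.contourArea)
    e=cv2.fitEllipse(cv2.convexHull(c)); print(e, onz(d,e[0][0]+x0,e[0][1]+y0,20)); 
# bystanders
E
```

```text
tray scene [[445.0, 246.0], [721.0, 228.0], [705.0, 294.0]]
tray side [[444.0, 249.0], [457.0, 177.0], [720.0, 227.0], [709.0, 296.0]]
blade scene [[704.0, 237.0], [696.0, 279.0], [607.0, 272.0], [619.0, 222.0]]
handle scene top ends [[478.0, 219.0], [576.0, 238.0]]
handle side top ends [[475.0, 221.0], [578.0, 241.0]]
board scene [[521.0, -71.0], [528.0, 87.0], [720.0, 90.0], [711.0, -77.0], [701.0, -75.0]]
board side [[526.0, 83.0], [522.0, -79.0], [711.0, 81.0], [706.0, -80.0], [722.0, 79.0], [719.0, -81.0]]
rack scene [[551.0, -269.0], [700.0, -263.0], [554.0, -251.0], [694.0, -185.0], [548.0, -185.0], [552.0, -169.0]]
rack side [[548.0, -176.0], [698.0, -172.0], [551.0, -259.0], [700.0, -259.0], [546.0, -192.0], [695.0, -190.0]]
scene red 256.4146341463415 252.1707317073171 41 [641.2437647   20.56544236  24.        ]
((31.45328140258789, 23.482892990112305), (27.169294357299805, 32.58761978149414), 79.6351318359375) [642.45156322  21.72825927  20.        ]
side red 310.44444444444446 216.11111111111111 18 [639.51384256  17.96336977  24.        ]
((20.739864349365234, 17.34926986694336), (18.341588973999023, 27.098684310913086), 94.62284851074219) [640.41491335  16.05821642  20.        ]
```

The spatula's grip point is near (553,235,50) with yaw about 11°. The medallion is near (641,19), the fence face at about x=709, and rack_mid near (624,-221). I'll move over the spatula with the wrist camera facing forward and refine from there.

Request:
servo_tool --travel '[[20,-22,0],[30,-33,0],[33,-36,0],[33,-36,0],[33,-36,0],[33,-36,0],[33,-36,0],[33,-36,0],[33,-36,0],[33,-36,0]]' --dr '[[0,0,-0.13],[0,0,-0.13],[0,0,-0.13],[0,0,-0.13],[0,0,-0.13],[0,0,-0.13],[0,0,-0.13],[0,0,-0.13],[0,0,-0.13],[0,0,-0.13]]' --hand '[0,0,0,0,0,0,0,0,0,0]'

```text
t: 1.15
position: [483.9, 257.1, 244.7]
tool_rot: [180.0, -0.0, 89.5]
ft_force: [0.3, 0.6, -0.9]
width: 87.6
```

Request:
servo_tool --travel '[[20,-22,0],[0,0,0],[0,0,0],[0,0,0],[0,0,0],[0,0,0],[0,0,0],[0,0,0],[0,0,0],[0,0,0]]' --dr '[[0,0,-0.14],[0,0,-0.14],[0,0,-0.14],[0,0,-0.14],[0,0,-0.14],[0,0,-0.14],[0,0,-0.14],[0,0,-0.14],[0,0,-0.14],[0,0,-0.116]]' --hand '[0,0,0,0,0,0,0,0,0,0]'

```text
t: 2.15
position: [502.8, 236.7, 244.4]
tool_rot: [180.0, 0.0, 10.7]
ft_force: [0.2, -0.7, 0.3]
width: 88.0
```

```bash
python3 - <<'E'
from h import *
d=grab('wrist','wrist1'); st()
E
```

```text
{'t': 2.2, 'position': [502.76, 236.74, 244.37], 'tool_rot': [179.99, 0.03, 10.33], 'ft_force': [0.2, -0.22, -0.97], 'wrist_torque': [-0.03, 0.12, -0.02], 'width': 87.75, 'qpos': [-61.5, 19.48, 40.36, 103.24, -14.09, 62.43, -95.84]}
```

View pics/wrist1.png

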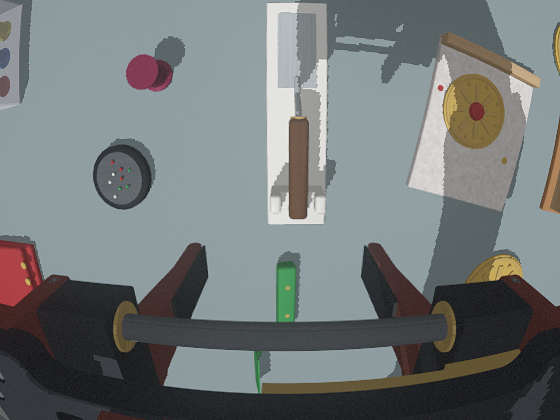

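```bash
python3 - <<'E'
from h import *
d=load('wrist1')
q=lambda n,z,*p: print(n,[np.round(onz(d,u,v,z,True)[:2],1).tolist() for u,v in p])
q('tray',6,(268,3),(327,4),(268,223),(324,223))
q('blade',8,(278,13),(316,13),(278,88),(313,88))
q('handle top60',62,(289,119),(308,119),(289,217),(307,217))
q('green end62',62,(277,263),(296,263)); q('green end24',24,(277,263),(296,263))
q('med red',24,(476,111)); q('med rim c',19,(474,111))
q('board12',12,(447,42),(408,187),(503,211),(534,88)); q('fence top',26,(445,34),(540,78),(535,88),(443,41))
E
```

```text
tray [[708.3, 294.4], [720.9, 227.4], [446.4, 246.2], [459.2, 178.0]]
blade [[697.0, 280.5], [705.8, 237.9], [608.2, 263.6], [615.9, 224.6]]
handle top60 [[576.2, 245.7], [579.8, 227.4], [477.2, 226.6], [480.6, 208.1]]
green end62 [[422.1, 229.3], [426.0, 208.7]]
green end24 [[403.2, 226.7], [407.6, 203.7]]
med red [[641.1, 22.5]]
med rim c [[641.0, 22.3]]
board12 [[716.4, 74.5], [526.0, 85.4], [524.6, -76.0], [707.9, -79.3]]
fence top [[720.4, 85.4], [721.3, -75.7], [703.8, -68.8], [710.7, 86.6]]
```

The wrist view shows the handle running from (298,119) to (298,217), with the grip point at about (554.5,231.7) and yaw 10.8°. Now I'll descend and grip.

Request:
servo_tool --travel '[[26,-2.5,0],[26,-2.5,-10],[0,0,-30],[0,0,-40],[0,0,-40],[0,0,-30],[0,0,-20],[0,0,-14],[0,0,-7.5],[0,0,0]]' --dr '[[0,0,0],[0,0,0],[0,0,0],[0,0,0],[0,0,0],[0,0,0],[0,0,0],[0,0,0],[0,0,0],[0,0,0]]' --hand '[0,0,0,0,0,0,0,0,0,0]'

```text
t: 3.2
position: [554.8, 231.6, 52.7]
tool_rot: [180.0, 0.0, 11.0]
ft_force: [-0.0, 0.9, -0.6]
width: 88.1
```

```bash
python3 - <<'E'
from h import *
d=grab('wrist','wrist2'); st()
E
```

```text
{'t': 3.25, 'position': [555.28, 231.76, 53.49], 'tool_rot': [-180.0, -0.02, 11.02], 'ft_force': [0.54, -0.69, -0.12], 'wrist_torque': [0.01, 0.16, 0.02], 'width': 88.04, 'qpos': [-49.84, 37.46, 31.8, 105.82, -27.24, 44.44, -82.44]}
```

View pics/wrist2.png

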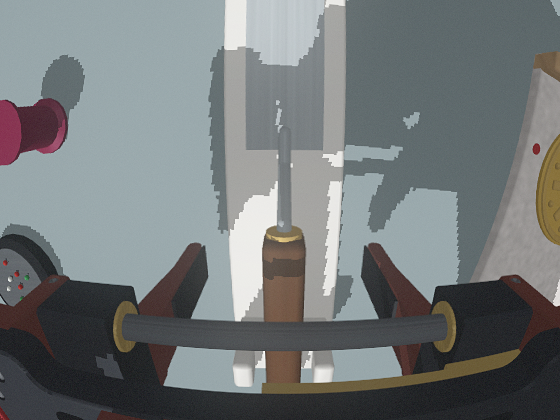

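The handle, at pixel (284,290), is centred between the open fingers. I'll close at 50 N.

Request:
servo_tool --travel '[[0,0,0],[0,0,0],[0,0,0],[0,0,0],[0,0,0],[0,0,0],[0,0,0],[0,0,0]]' --dr '[[0,0,0],[0,0,0],[0,0,0],[0,0,0],[0,0,0],[0,0,0],[0,0,0],[0,0,0]]' --hand '[0.6,0.8,1,1,1,1,1,1]' --squeeze 50

```text
t: 4.05
position: [555.0, 231.7, 53.1]
tool_rot: [180.0, 0.0, 11.0]
ft_force: [0.0, -0.2, -0.4]
width: 27.3
```

Request:
servo_tool --travel '[[0,0,5],[0,0,15],[0,0,30],[0,0,25],[0,0,15],[0,0,0]]' --dr '[[0,0,0],[0,0,0],[0,0,0],[0,0,0],[0,0,0],[0,0,0]]' --hand '[1,1,1,1,1,1]'

```text
t: 4.65
position: [556.2, 232.2, 145.8]
tool_rot: [-179.9, -0.2, 11.0]
ft_force: [-1.1, 0.2, -2.0]
width: 19.8
```

```bash
python3 - <<'E'
from h import *
d=grab('wrist','wrist3');grab('scene','scene3');d=grab('side','side3');cv2.imwrite('pics/side3c.png',cv2.resize(d['img'][100:310,200:440],None,fx=3,fy=2.8)); st()
E
```

```text
{'t': 4.8, 'position': [554.28, 231.74, 142.3], 'tool_rot': [179.99, 0.08, 11.01], 'ft_force': [-0.54, 0.05, -1.53], 'wrist_torque': [-0.07, 0.16, -0.01], 'width': 19.51, 'qpos': [-53.3, 30.85, 36.35, 102.82, -22.17, 53.69, -86.41]}
```

View pics/wrist3.png

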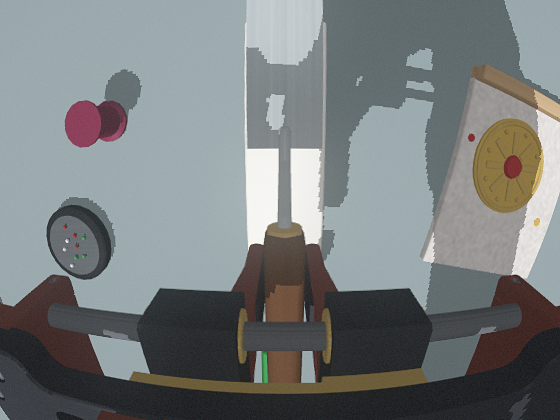

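View pics/side3c.png

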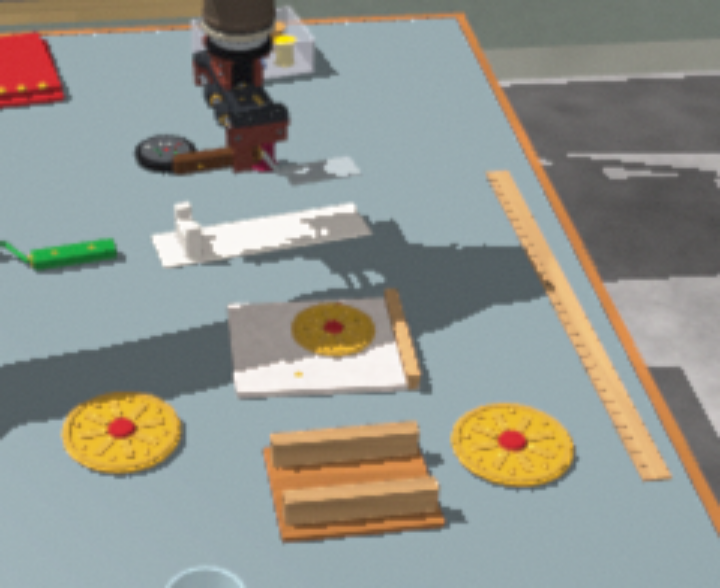

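```bash
python3 - <<'E'
from h import *
a=load('wrist2')['img'][110:290,200:360];b=load('wrist3')['img'][110:290,200:360]
cv2.imwrite('pics/cmp.png',np.hstack([cv2.resize(x,None,fx=2.5,fy=3.3,interpolation=cv2.INTER_NEAREST) for x in(a,b)]))
E
```

```text
(no output)
```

View pics/cmp.png

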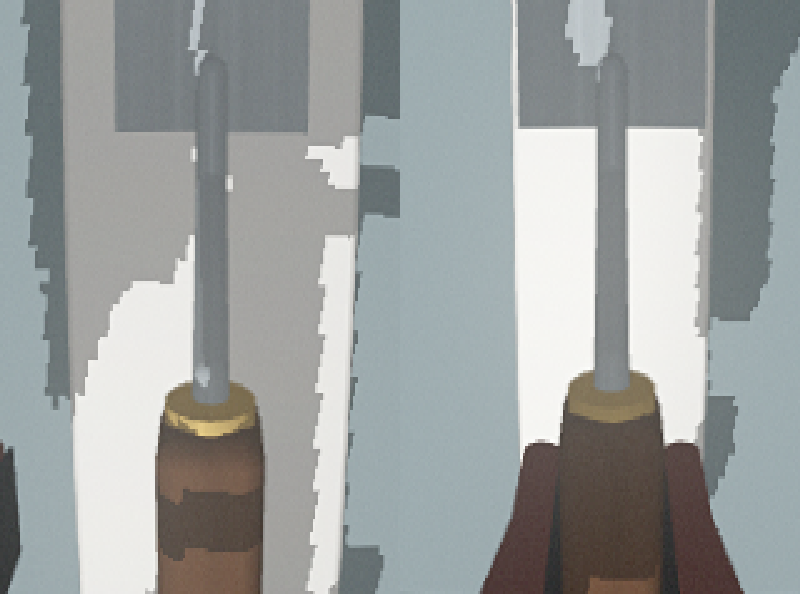

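Comparing the two wrist views, the ferrule and blade look smaller after the lift. The fingers were still closing (27 mm) when the lift began, so I gripped about 7 mm too high. I'll set it back down and grip again properly.

Request:
servo_tool --travel '[[0,0,-20],[0,0,-30],[0,0,-20],[0,0,-8],[0,0,-3],[0,0,0],[0,0,0],[0,0,0],[0,0,0],[0,0,-9]]' --dr '[[0,0,0],[0,0,0],[0,0,0],[0,0,0],[0,0,0],[0,0,0],[0,0,0],[0,0,0],[0,0,0],[0,0,0]]' --hand '[1,1,1,1,1,1,0.6,0.6,0.6,0.6]'

```text
t: 5.8
position: [556.0, 232.3, 54.4]
tool_rot: [-179.9, -0.2, 11.0]
ft_force: [0.0, -0.3, -0.6]
width: 35.1
```

Request:
servo_tool --travel '[[0,0,0],[0,0,0],[0,0,0],[0,0,0],[0,0,0],[0,0,0],[0,0,0],[0,0,0],[0,0,0]]' --dr '[[0,0,0],[0,0,0],[0,0,0],[0,0,0],[0,0,0],[0,0,0],[0,0,0],[0,0,0],[0,0,0]]' --hand '[0.6,1,1,1,1,1,1,1,1]' --squeeze 55

```text
t: 6.7
position: [555.0, 231.7, 53.2]
tool_rot: [180.0, 0.0, 11.0]
ft_force: [-0.6, -0.6, -1.2]
width: 20.1
```

```bash
python3 - <<'E'
from h import *
d=grab('wrist','wrist4'); st()
a=load('wrist2')['img'][110:290,200:360];b=d['img'][110:290,200:360]
cv2.imwrite('pics/cmp2.png',np.hstack([cv2.resize(x,None,fx=2.5,fy=3.3,interpolation=cv2.INTER_NEAREST) for x in(a,b)]))
E
```

```text
{'t': 6.75, 'position': [554.98, 231.72, 53.15], 'tool_rot': [180.0, 0.0, 10.99], 'ft_force': [-0.34, -0.32, -0.94], 'wrist_torque': [-0.06, 0.14, 0.04], 'width': 19.34, 'qpos': [-49.91, 37.5, 31.89, 105.86, -27.34, 44.44, -82.38]}
```

View pics/cmp2.png

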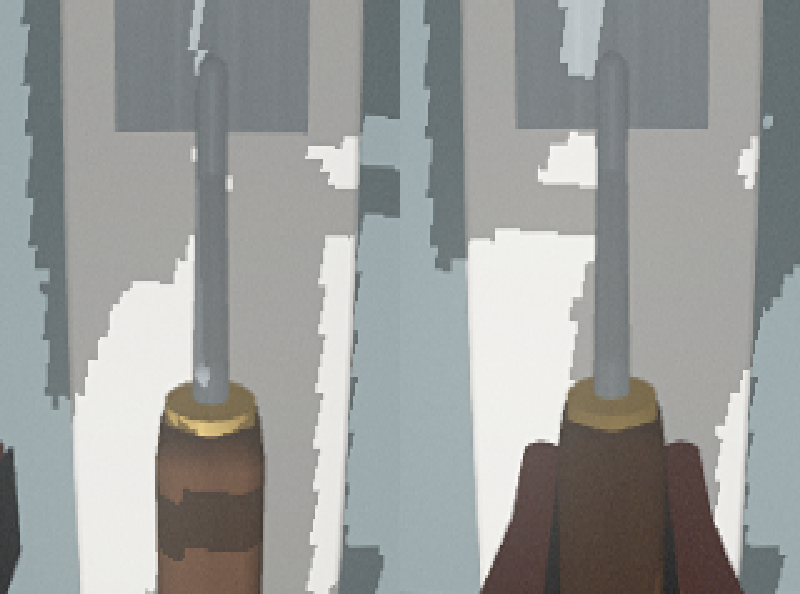

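The grip is right: TCP z is 53.15, so the blade underside sits 47.1 mm below the TCP, and the heel is about 60 mm ahead. I'll lift and move in front of the board.

Request:
servo_tool --travel '[[0,0,5],[0,0,15],[0,0,25],[0,0,20],[-20,-30,0],[-25,-40,0],[-25,-40,0],[-25,-40,0],[-20,-37,0],[-15,-25,0]]' --dr '[[0,0,0],[0,0,0],[0,0,0],[0,0,0],[0,0,-0.04],[0,0,-0.04],[0,0,-0.04],[0,0,-0.04],[0,0,-0.04],[0,0,0]]' --hand '[1,1,1,1,1,1,1,1,1,1]'

```text
t: 7.75
position: [423.6, 17.5, 119.1]
tool_rot: [-179.9, -0.0, -0.7]
ft_force: [-0.1, -0.2, -1.1]
width: 19.3
```

Request:
servo_tool --travel '[[0,0,0],[0,0,0]]' --dr '[[0,0,0],[0,0,0]]' --hand '[1,1]'

```text
t: 7.95
position: [425.6, 19.8, 119.2]
tool_rot: [-179.9, -0.1, -0.5]
ft_force: [0.3, 0.2, -0.2]
width: 19.7
```

```bash
python3 - <<'E'
from h import *
d=grab('wrist','wrist5'); st(); d=grab('side','side5');cv2.imwrite('pics/side5c.png',cv2.resize(d['img'][130:310,180:420],None,fx=3.3,fy=3.3))
E
```

```text
{'t': 8.0, 'position': [425.98, 20.42, 118.98], 'tool_rot': [-179.93, -0.1, -0.46], 'ft_force': [0.41, -0.26, -1.3], 'wrist_torque': [0.04, 0.15, -0.04], 'width': 19.89, 'qpos': [-45.92, 17.43, 43.98, 127.65, -18.57, 41.03, -79.55]}
```

View pics/wrist5.png

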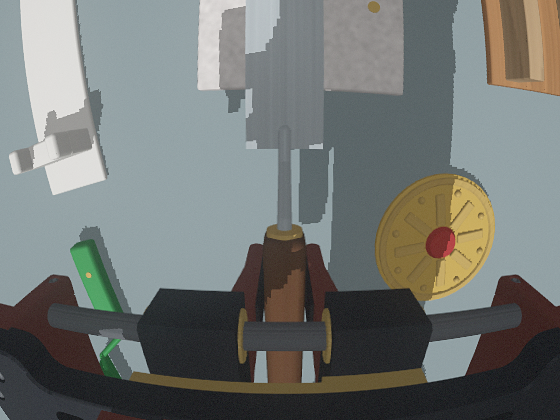

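View pics/side5c.png

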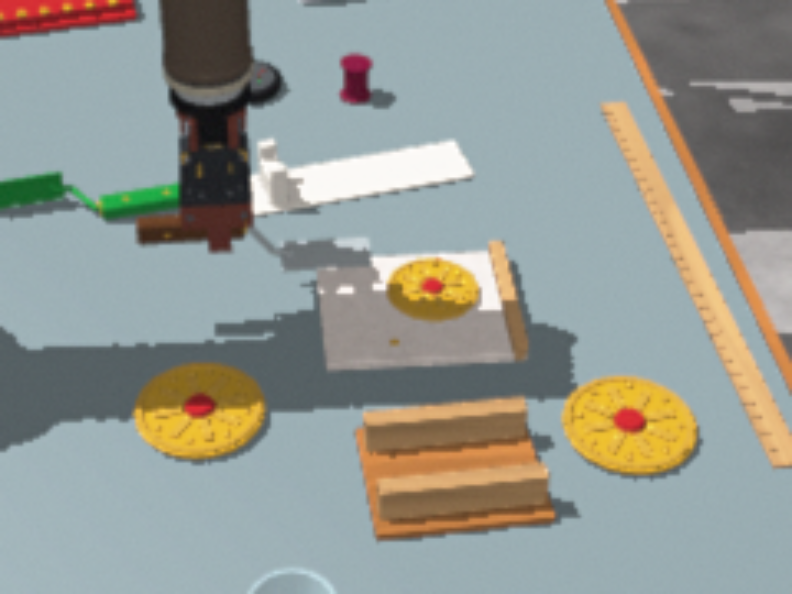

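Request:
servo_tool --travel '[[0,0,-10],[0,0,-15],[0,0,-15],[0,0,-8],[0,0,-4],[0,0,0],[0,0,0]]' --dr '[[0,0,0],[0,0.02,0],[0,0.02,0],[0,0,0],[0,0,0],[0,0,0],[0,0,0]]' --hand '[1,1,1,1,1,1,1]'

```text
t: 8.75
position: [425.1, 19.7, 66.3]
tool_rot: [180.0, 2.3, -0.5]
ft_force: [-0.2, 0.2, -1.4]
width: 19.5
```

Request:
servo_tool --travel '[[0,0,-0.7],[0,0,0],[0,0,0]]' --dr '[[0,0,0],[0,0,0],[0,0,0]]' --hand '[1,1,1]'

```text
t: 9.05
position: [425.1, 19.8, 65.7]
tool_rot: [-180.0, 2.3, -0.5]
ft_force: [0.0, 0.1, -1.7]
width: 19.4
```

```bash
python3 - <<'E'
from h import *
st(); d=grab('side','side6');cv2.imwrite('pics/side6c.png',cv2.resize(d['img'][180:260,240:350],None,fx=7,fy=7,interpolation=cv2.INTER_CUBIC));st()
d=grab('scene','scene6');cv2.imwrite('pics/scene6c.png',cv2.resize(d['img'][190:300,200:340],None,fx=5,fy=5,interpolation=cv2.INTER_CUBIC));st()
E
```

```text
{'t': 9.05, 'position': [425.13, 19.85, 65.73], 'tool_rot': [-180.0, 2.26, -0.46], 'ft_force': [0.04, 0.12, -1.72], 'wrist_torque': [-0.02, 0.09, -0.01], 'width': 19.45, 'qpos': [-39.75, 24.84, 38.34, 128.06, -25.85, 37.18, -72.83]}
{'t': 9.1, 'position': [425.09, 19.87, 65.68], 'tool_rot': [180.0, 2.27, -0.46], 'ft_force': [0.2, 0.13, -1.49], 'wrist_torque': [-0.01, 0.09, -0.05], 'width': 19.7, 'qpos': [-39.75, 24.85, 38.34, 128.06, -25.85, 37.18, -72.83]}
{'t': 9.15, 'position': [425.08, 19.81, 65.62], 'tool_rot': [179.99, 2.27, -0.46], 'ft_force': [0.8, 0.44, -0.91], 'wrist_torque': [-0.05, 0.13, -0.0], 'width': 19.85, 'qpos': [-39.74, 24.86, 38.34, 128.06, -25.85, 37.18, -72.82]}
```

View pics/side6c.png

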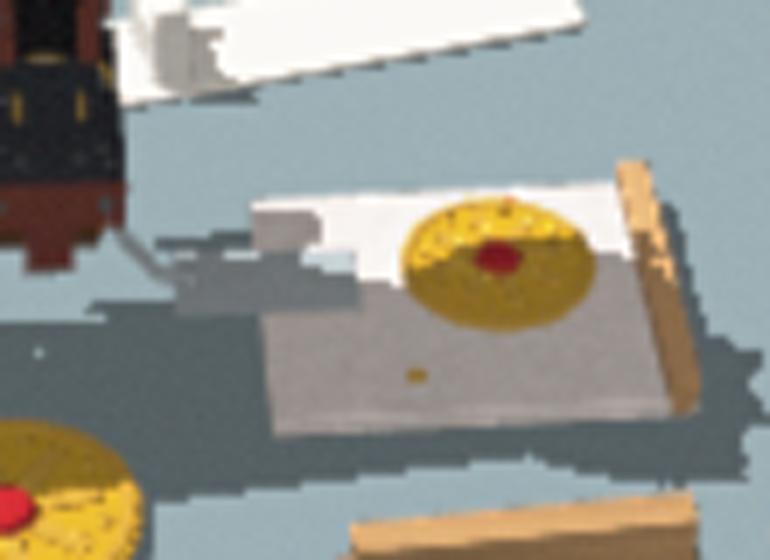

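View pics/scene6c.png

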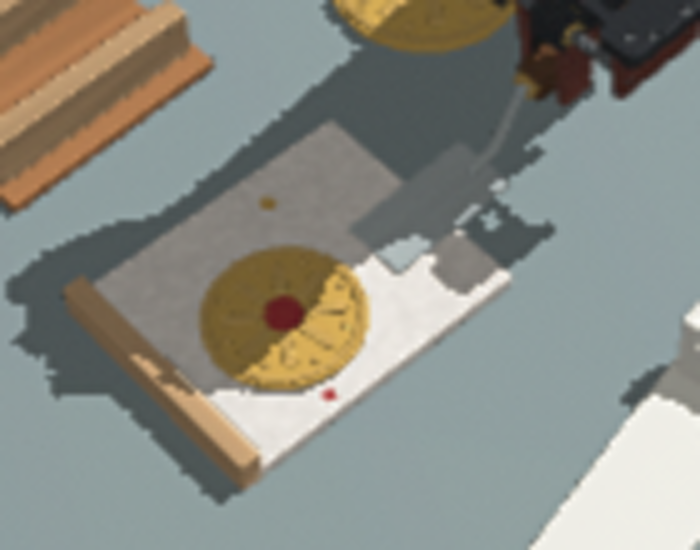

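```bash
python3 - <<'E'
from h import *
a=load('scene6');b=load('side6')
A=lambda x,y,z:np.round(onz(a,(x+.5)/5-.5+200,(y+.5)/5-.5+190,z)[:2],1)
B=lambda x,y,z:np.round(onz(b,(x+.5)/7-.5+240,(y+.5)/7-.5+180,z)[:2],1)
print('tip',A(350,230,15),A(400,272,15),B(357,252,15),B(359,308,15))
print('red',A(285,313,24),B(498,258,24))
print('rim L/R ellipse c',A(285,320,18),B(499,265,18))
print('fence inner top',A(88,280,26),A(260,462,26),B(617,162,26),B(670,412,26),B(645,160,26),B(700,408,26))
print('fence inner base',A(96,288,12),B(615,185,12))
E
```

```text
tip [571.5  -1.7] [571.2  40.4] [573.9  37.7] [570.2  -3.4]
red [640.9  21. ] [640.2  16.2]
rim L/R ellipse c [641.6  21.2] [641.2  17.9]
fence inner top [706.8 -72.5] [714.6  85. ] [710.1  81.2] [ 702.1 -100.3] [724.3  81.4] [716.2 -99.1]
fence inner base [702.1 -74.1] [709.8  80. ]
```

The tip is at about (572.5, 18.5) and the medallion at (641, 19), so they are aligned. Now I'll push slowly toward the fence.

Request:
servo_tool --travel '[[6,0,-0.4],[6,0,0],[6,0,0],[6,0,0],[6,0,0],[6,0,0],[6,0,0],[6,0,0],[0,0,0]]' --dr '[[0,0,0],[0,0,0],[0,0,0],[0,0,0],[0,0,0],[0,0,0],[0,0,0],[0,0,0],[0,0,0]]' --hand '[1,1,1,1,1,1,1,1,1]'

```text
t: 10.05
position: [474.0, 19.7, 65.1]
tool_rot: [180.0, 2.2, -0.5]
ft_force: [0.1, 0.2, -1.5]
width: 19.6
```

```bash
python3 - <<'E'
from h import *
st(); d=grab('side','side7');cv2.imwrite('pics/side7c.png',cv2.resize(d['img'][180:260,240:350],None,fx=7,fy=7,interpolation=cv2.INTER_CUBIC));st()
E
```

```text
{'t': 10.05, 'position': [474.02, 19.69, 65.06], 'tool_rot': [179.96, 2.24, -0.46], 'ft_force': [0.1, 0.25, -1.53], 'wrist_torque': [0.01, 0.14, 0.02], 'width': 19.58, 'qpos': [-37.09, 28.74, 37.35, 121.66, -26.94, 40.34, -71.91]}
{'t': 10.1, 'position': [473.53, 19.62, 65.02], 'tool_rot': [179.96, 2.26, -0.48], 'ft_force': [-0.15, 0.18, -1.26], 'wrist_torque': [-0.02, 0.06, -0.04], 'width': 19.82, 'qpos': [-37.1, 28.71, 37.36, 121.71, -26.93, 40.34, -71.91]}
```

View pics/side7c.png

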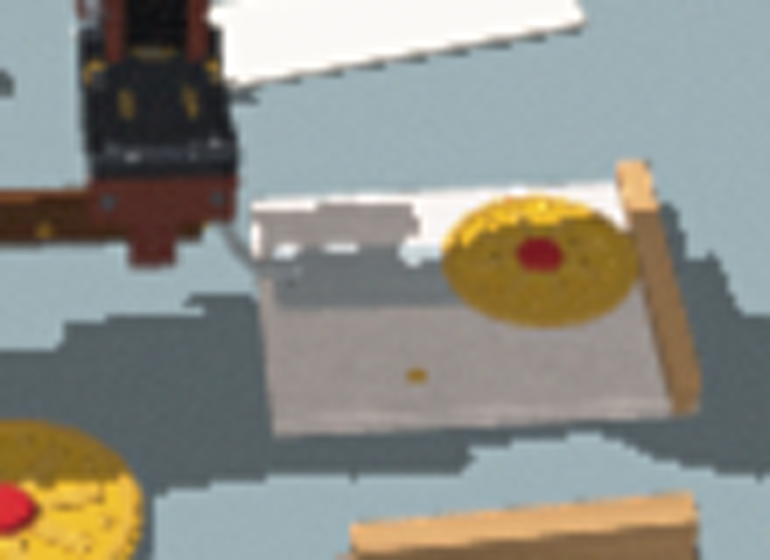

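The medallion's red centre has moved to (538,255), almost at the fence. Now I'll slide the blade under.

Request:
servo_tool --travel '[[5,0,0],[5,0,0],[5,0,0],[5,0,0],[5,0,0],[5,0,0],[5,0,0],[0,0,0]]' --dr '[[0,0,0],[0,0,0],[0,0,0],[0,0,0],[0,0,0],[0,0,0],[0,0,0],[0,0,0]]' --hand '[1,1,1,1,1,1,1,1]'

```text
t: 10.9
position: [508.9, 19.7, 65.1]
tool_rot: [180.0, 2.2, -0.5]
ft_force: [0.9, -0.0, -2.3]
width: 19.3
```

```bash
python3 - <<'E'
from h import *
st(); d=grab('side','side8');cv2.imwrite('pics/side8c.png',cv2.resize(d['img'][180:260,240:350],None,fx=7,fy=7,interpolation=cv2.INTER_CUBIC))
d=grab('scene','scene8');cv2.imwrite('pics/scene8c.png',cv2.resize(d['img'][190:300,200:340],None,fx=5,fy=5,interpolation=cv2.INTER_CUBIC));st()
E
```

```text
{'t': 10.9, 'position': [508.88, 19.67, 65.06], 'tool_rot': [179.97, 2.25, -0.47], 'ft_force': [0.86, -0.03, -2.29], 'wrist_torque': [-0.01, 0.14, 0.0], 'width': 19.27, 'qpos': [-35.39, 31.43, 36.82, 116.93, -27.52, 42.77, -71.61]}
{'t': 11.0, 'position': [508.34, 19.63, 65.04], 'tool_rot': [179.97, 2.26, -0.48], 'ft_force': [0.1, -0.55, -1.55], 'wrist_torque': [0.01, 0.11, -0.0], 'width': 19.53, 'qpos': [-35.4, 31.4, 36.82, 117.0, -27.52, 42.75, -71.62]}
```

View pics/side8c.png

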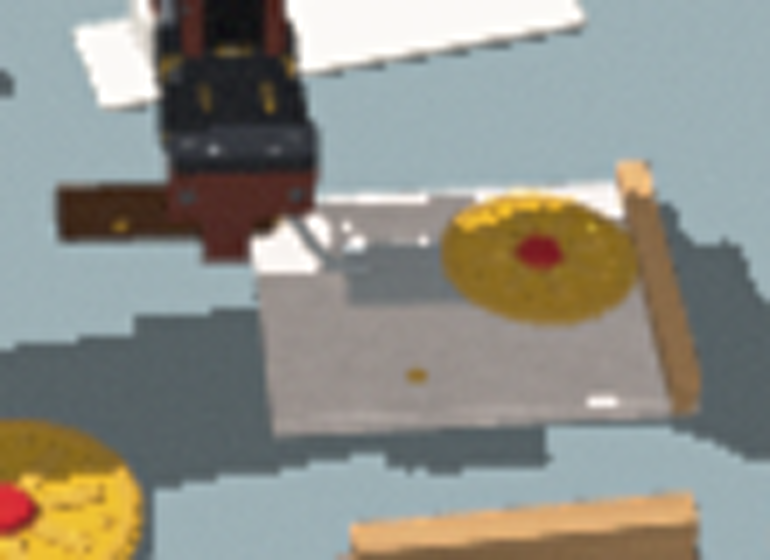

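View pics/scene8c.png

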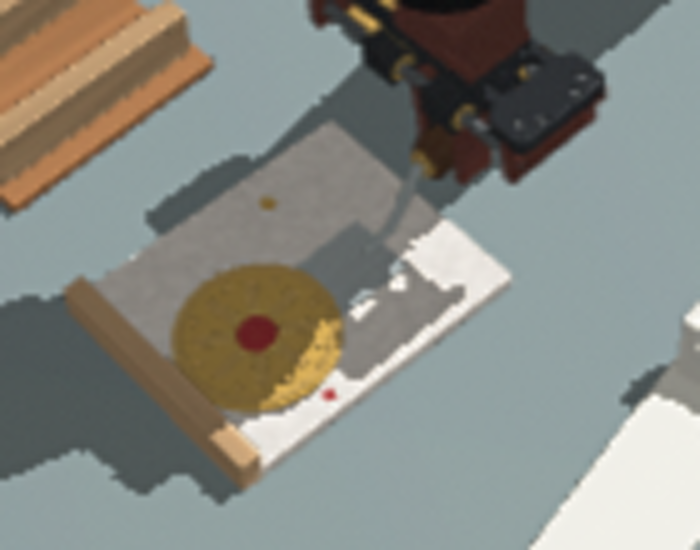

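The blade is going under: the red centre holds at side (540,251), tilted slightly against the fence. I'll carry on 44 mm further.

Request:
servo_tool --travel '[[5,0,0],[5,0,0],[5,0,0],[5,0,0],[5,0,0],[5,0,0],[5,0,0],[5,0,0],[4,0,0],[0,0,0]]' --dr '[[0,0,0],[0,0,0],[0,0,0],[0,0,0],[0,0,0],[0,0,0],[0,0,0],[0,0,0],[0,0,0],[0,0,0]]' --hand '[1,1,1,1,1,1,1,1,1,1]'

```text
t: 12.0
position: [553.2, 19.7, 65.1]
tool_rot: [180.0, 2.2, -0.5]
ft_force: [-0.2, 0.8, -2.5]
width: 19.9
```

```bash
python3 - <<'E'
from h import *
st(); d=grab('side','side9');cv2.imwrite('pics/side9c.png',cv2.resize(d['img'][180:260,240:350],None,fx=7,fy=7,interpolation=cv2.INTER_CUBIC))
d=grab('wrist','wrist9');st()
E
```

```text
{'t': 12.0, 'position': [553.25, 19.73, 65.1], 'tool_rot': [179.96, 2.2, -0.46], 'ft_force': [-0.21, 0.78, -2.47], 'wrist_torque': [-0.04, 0.21, -0.06], 'width': 19.93, 'qpos': [-33.37, 34.81, 36.26, 110.77, -28.13, 45.89, -71.57]}
{'t': 12.1, 'position': [552.48, 19.69, 65.05], 'tool_rot': [179.97, 2.24, -0.47], 'ft_force': [0.36, -0.75, -3.08], 'wrist_torque': [-0.01, 0.15, -0.01], 'width': 19.54, 'qpos': [-33.38, 34.78, 36.27, 110.84, -28.12, 45.89, -71.57]}
```

View pics/side9c.png

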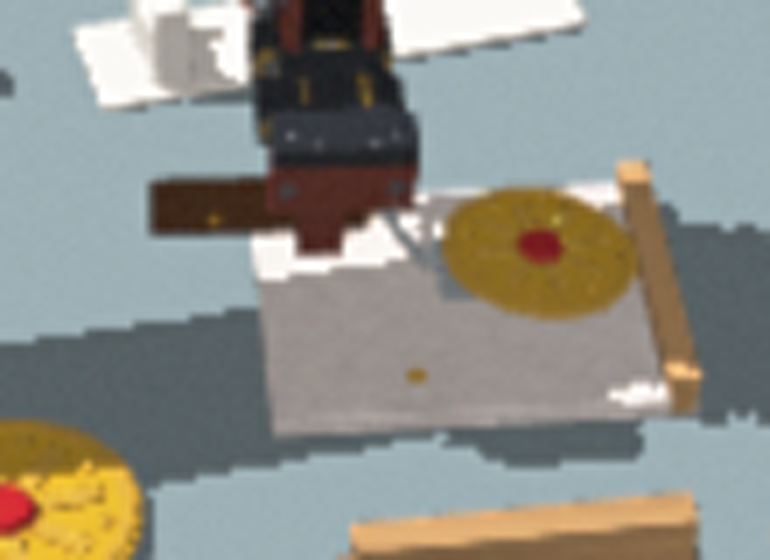

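View pics/wrist9.png

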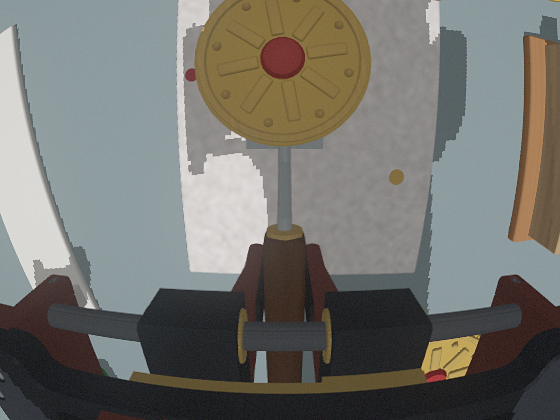

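The medallion is well on the blade: the wrist view shows its centre at (282,58) over a blade centreline at 285, with the rim just ahead of the heel. I'll lift gently, tip slightly up, backing off the fence.

Request:
servo_tool --travel '[[-1,0,0.5],[-1,0,0.5],[-1,0,1],[0,0,3],[-0.5,0,5],[-0.5,0,6],[-1,0,6],[-1,0,5],[0,0,2],[0,0,0]]' --dr '[[0,-0.015,0],[0,-0.015,0],[0,-0.015,0],[0,-0.015,0],[0,0,0],[0,0,0],[0,0,0],[0,0,0],[0,0,0],[0,0,0]]' --hand '[1,1,1,1,1,1,1,1,1,1]'

```text
t: 13.1
position: [546.3, 19.8, 94.4]
tool_rot: [-180.0, -1.2, -0.5]
ft_force: [0.7, 0.3, -2.4]
width: 19.8
```

```bash
python3 - <<'E'
from h import *
st(); d=grab('side','side10');cv2.imwrite('pics/side10c.png',cv2.resize(d['img'][160:260,240:350],None,fx=7,fy=6,interpolation=cv2.INTER_CUBIC))
d=grab('wrist','wrist10');st()
E
```

```text
{'t': 13.1, 'position': [546.25, 19.8, 94.43], 'tool_rot': [-179.98, -1.18, -0.46], 'ft_force': [0.66, 0.34, -2.43], 'wrist_torque': [-0.03, 0.29, -0.01], 'width': 19.83, 'qpos': [-36.01, 30.1, 38.29, 113.62, -26.6, 43.86, -72.67]}
{'t': 13.2, 'position': [545.99, 19.8, 93.98], 'tool_rot': [-179.99, -1.14, -0.46], 'ft_force': [0.66, -0.41, -1.72], 'wrist_torque': [-0.06, 0.25, -0.06], 'width': 20.05, 'qpos': [-35.99, 30.13, 38.27, 113.64, -26.61, 43.85, -72.66]}
```

View pics/side10c.png

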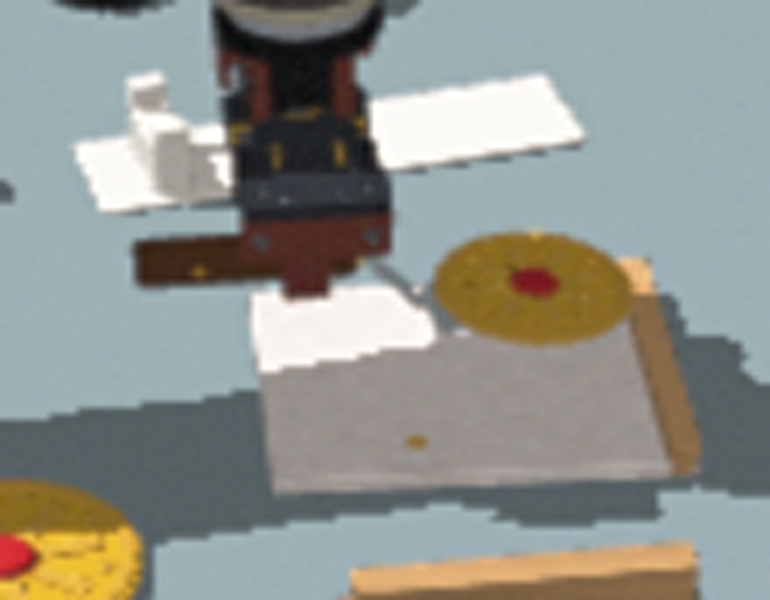

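View pics/wrist10.png

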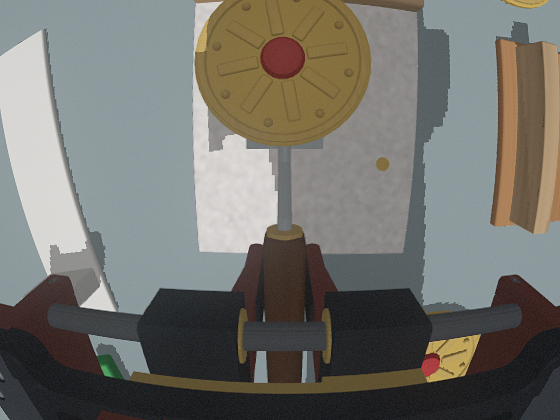

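The medallion is lifted clear and level, with its red centre at side (535,282). I'll raise it further and carry it with smooth ramps toward the rack.

Request:
servo_tool --travel '[[0,0,3],[0,0,6],[0,-3,8],[-1,-7,8],[-2,-11,5],[-3,-15,2],[-3,-19,0],[-3,-20,0],[-3,-20,0],[-3,-20,0]]' --dr '[[0,0,0],[0,0,0],[0,0,0],[0,0,0],[0,0,0],[0,0,0.005],[0,0,0.005],[0,0,0.005],[0,0,0.005],[0,0,0.005]]' --hand '[1,1,1,1,1,1,1,1,1,1]'

```text
t: 14.2
position: [527.2, -97.5, 126.2]
tool_rot: [180.0, -1.1, 0.9]
ft_force: [0.0, 0.1, -2.8]
width: 19.3
```

Request:
servo_tool --travel '[[-3,-20,0],[-3,-20,0],[-3,-20,0],[-2,-19,0],[-1,-16,0],[-1,-12,0],[0,-8,0],[0,-4,0],[0,-1,0],[0,0,0]]' --dr '[[0,0,0],[0,0,0],[0,0,0],[0,0,0],[0,0,0],[0,0,0],[0,0,0],[0,0,0],[0,0,0],[0,0,0]]' --hand '[1,1,1,1,1,1,1,1,1,1]'

```text
t: 15.2
position: [515.1, -214.8, 125.9]
tool_rot: [-180.0, -1.1, 1.0]
ft_force: [-0.6, -0.3, -2.3]
width: 19.5
```

```bash
python3 - <<'E'
from h import *
st(); d=grab('wrist','wrist11'); d=grab('side','side11');cv2.imwrite('pics/side11c.png',cv2.resize(d['img'][200:310,240:380],None,fx=5.5,fy=5,interpolation=cv2.INTER_CUBIC))
d=grab('scene','scene11');cv2.imwrite('pics/scene11c.png',cv2.resize(d['img'][150:250,150:290],None,fx=5.5,fy=5.5,interpolation=cv2.INTER_CUBIC));st()
E
```

```text
{'t': 15.2, 'position': [515.09, -214.83, 125.94], 'tool_rot': [-179.98, -1.14, 1.0], 'ft_force': [-0.63, -0.3, -2.31], 'wrist_torque': [-0.05, 0.29, -0.0], 'width': 19.53, 'qpos': [-11.81, 28.5, 39.76, 110.67, -24.8, 48.37, -47.91]}
{'t': 15.35, 'position': [515.16, -214.53, 125.97], 'tool_rot': [-179.97, -1.14, 1.03], 'ft_force': [-0.09, 0.63, -2.46], 'wrist_torque': [-0.03, 0.25, -0.0], 'width': 20.05, 'qpos': [-11.85, 28.49, 39.76, 110.68, -24.8, 48.37, -47.91]}
```

View pics/wrist11.png

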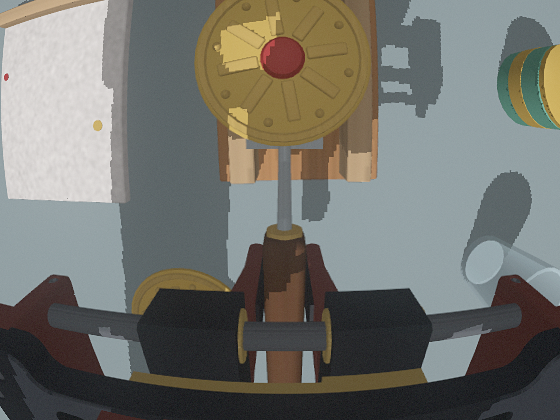

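View pics/side11c.png

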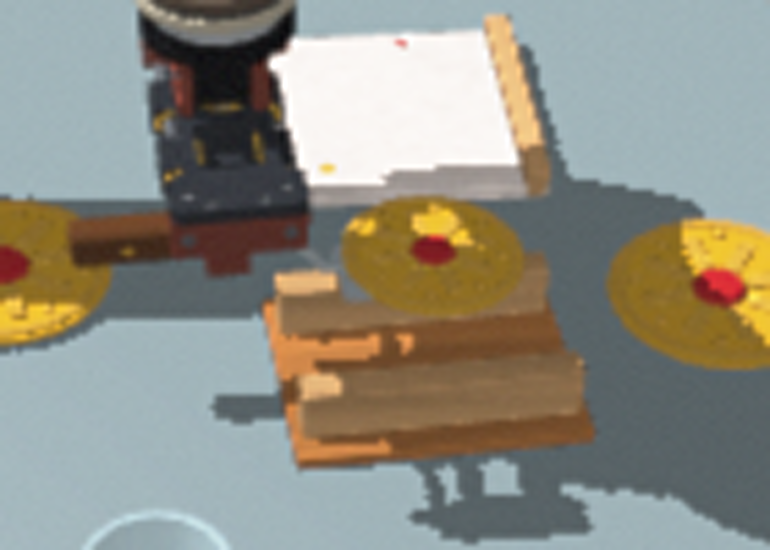

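View pics/scene11c.png

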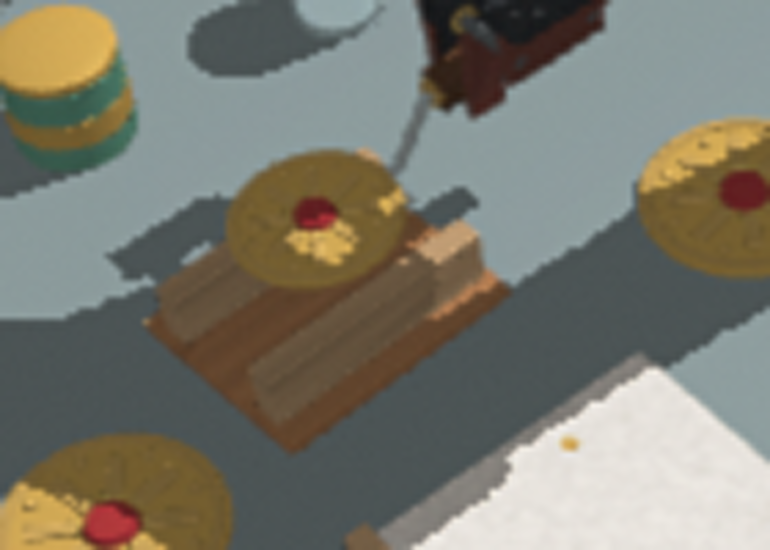

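```bash
python3 - <<'E'
from h import *
a=load('wrist11')['img'][90:200,200:400]
cv2.imwrite('pics/w11c.png',cv2.resize(a,None,fx=4,fy=4,interpolation=cv2.INTER_NEAREST))
E
```

```text
(no output)
```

View pics/w11c.png

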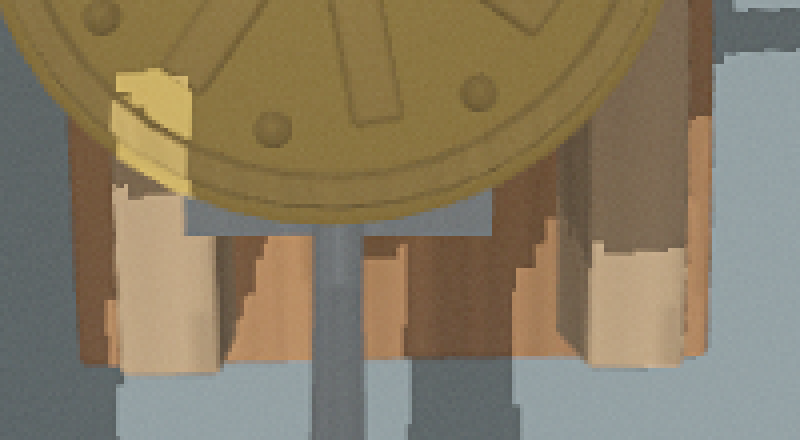

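```bash
python3 - <<'E'
from h import *
d=load('wrist11')
f=lambda x,y,z:np.round(onz(d,(x+.5)/4-.5+200,(y+.5)/4-.5+90,z,True)[:2],1)
print([f(*p,46) for p in((122,374),(216,374),(592,366),(684,366),(685,250),(592,240),(590,130))])
print('blade heel',f(187,236,79),f(492,236,79),'neck',f(338,300,100))
c=load('wrist11'); h=cv2.cvtColor(c['img'],cv2.COLOR_BGR2HSV)[30:90,250:320]
m=((h[...,0]<8)|(h[...,0]>172))&(h[...,1]>130); v,u=np.nonzero(m); print('red',onz(c,u.mean()+250,v.mean()+30,92+0,True))
a=load('scene11');b=load('side11')
A=lambda x,y,z:np.round(onz(a,(x+.5)/5.5-.5+150,(y+.5)/5.5-.5+150,z)[:2],1)
B=lambda x,y,z:np.round(onz(b,(x+.5)/5.5-.5+240,(y+.5)/5-.5+200,z)[:2],1)
print('red',A(316,212,93),B(433,250,93))
print('scene battens',A(482,238,46),A(437,262,46) ,A(249,374,46),A(360,150,46))
print('side',B(275,274,46),B(282,290,46),B(300,377,46),B(306,397,46),B(578,355,46))
E
```

```text
[array([ 547.9, -176.4]), array([ 548.1, -193. ]), array([ 550.9, -258.7]), array([ 551.4, -275.5]), array([ 572.1, -274.2]), array([ 573.1, -257.5]), array([ 592. , -256.3])]
blade heel [ 575.2 -191.8] [ 576.  -236.1] neck [ 569.1 -213.8]
red [ 626.28356107 -211.76811753   92.        ]
red [ 623.3 -213.6] [ 625.7 -210.6]
scene battens [ 547.4 -173.2] [ 576.6 -176.7] [ 698.6 -184.3] [ 553.8 -275. ]
side [ 546.2 -176.3] [ 548.5 -189.9] [ 550.1 -259.4] [ 551.4 -274.6] [ 698.1 -256.6]
```

Rack_mid comes out at about (624.6,-223.2) with yaw about 2°, so I need 12 mm more in -y and 1° of yaw, then level the blade. I'll shift and descend to just above contact.

Request:
servo_tool --travel '[[0,-2,0],[0,-4,0],[0,-4,0],[0,-2.2,0],[0,0,-4],[0,0,-8],[0,0,-8],[0,0,-4],[0,0,-1],[0,0,0]]' --dr '[[0,0,0.005],[0,0,0.006],[0,0,0.006],[0,0,0],[0,0.006,0],[0,0.007,0],[0,0.007,0],[0,0,0],[0,0,0],[0,0,0]]' --hand '[1,1,1,1,1,1,1,1,1,1]'

```text
t: 16.35
position: [514.8, -227.5, 100.7]
tool_rot: [-180.0, 0.0, 1.9]
ft_force: [0.3, 0.1, -1.5]
width: 19.6
```

```bash
python3 - <<'E'
from h import *
st(); d=grab('wrist','wrist12'); cv2.imwrite('pics/w12c.png',cv2.resize(d['img'][90:200,200:400],None,fx=4,fy=4,interpolation=cv2.INTER_NEAREST))
d=grab('side','side12');cv2.imwrite('pics/side12c.png',cv2.resize(d['img'][200:310,240:380],None,fx=5.5,fy=5,interpolation=cv2.INTER_CUBIC));st()
E
```

```text
{'t': 16.35, 'position': [514.84, -227.5, 100.74], 'tool_rot': [-179.95, 0.03, 1.93], 'ft_force': [0.26, 0.08, -1.51], 'wrist_torque': [0.02, 0.21, 0.02], 'width': 19.56, 'qpos': [-9.14, 31.49, 38.14, 110.11, -26.08, 47.29, -45.02]}
{'t': 16.45, 'position': [515.08, -227.63, 101.21], 'tool_rot': [-179.96, -0.02, 1.93], 'ft_force': [0.29, -0.25, -1.91], 'wrist_torque': [-0.06, 0.23, 0.05], 'width': 19.96, 'qpos': [-9.14, 31.45, 38.16, 110.09, -26.08, 47.3, -45.02]}
```

View pics/w12c.png

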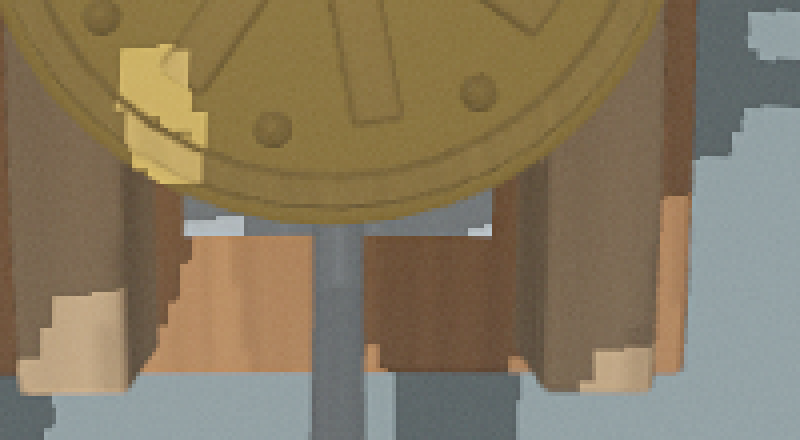

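View pics/side12c.png

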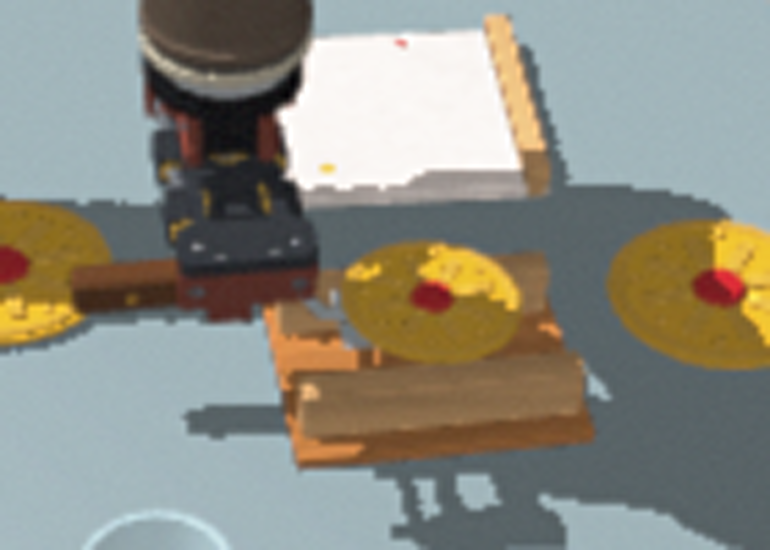

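The blade (184–492) is centred between the batten inner edges (130–548). I'll lower slowly through the gap to release.

Request:
servo_tool --travel '[[0,0,-2],[0,0,-3],[0,0,-2],[0,0,-1],[0,0,-1],[0,0,-1],[0,0,-1],[0,0,-1],[0,0,-1],[0,0,0]]' --dr '[[0,0,0],[0,0,0],[0,0,0],[0,0,0],[0,0,0],[0,0,0],[0,0,0],[0,0,0],[0,0,0],[0,0,0]]' --hand '[1,1,1,1,1,1,1,1,1,1]'

```text
t: 17.45
position: [515.0, -227.5, 88.0]
tool_rot: [-180.0, 0.0, 1.9]
ft_force: [-0.3, -0.2, -1.3]
width: 19.8
```

Request:
servo_tool --travel '[[0,0,-1],[0,0,-2],[0,0,-3],[0,0,-4],[0,0,-2],[0,0,0]]' --dr '[[0,0,0],[0,0,0],[0,0,0],[0,0,0],[0,0,0],[0,0,0]]' --hand '[1,1,1,1,1,1]'

```text
t: 18.05
position: [514.8, -227.4, 75.6]
tool_rot: [-179.9, 0.0, 1.9]
ft_force: [0.2, 0.4, -1.5]
width: 19.6
```

```bash
python3 - <<'E'
from h import *
st(); d=grab('wrist','wrist13')
d=grab('side','side13');cv2.imwrite('pics/side13c.png',cv2.resize(d['img'][200:310,240:380],None,fx=5.5,fy=5,interpolation=cv2.INTER_CUBIC));st()
E
```

```text
{'t': 18.05, 'position': [514.76, -227.42, 75.62], 'tool_rot': [-179.95, 0.04, 1.93], 'ft_force': [0.21, 0.4, -1.5], 'wrist_torque': [0.01, 0.23, 0.02], 'width': 19.62, 'qpos': [-7.85, 33.51, 36.49, 110.93, -27.91, 44.64, -43.57]}
{'t': 18.15, 'position': [514.95, -227.54, 75.97], 'tool_rot': [-179.96, 0.01, 1.93], 'ft_force': [-0.19, 0.51, -1.5], 'wrist_torque': [-0.03, 0.14, 0.03], 'width': 19.69, 'qpos': [-7.86, 33.48, 36.51, 110.91, -27.9, 44.65, -43.58]}
```

View pics/wrist13.png

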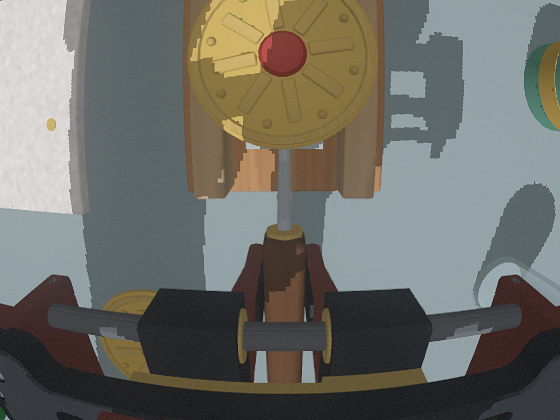

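View pics/side13c.png

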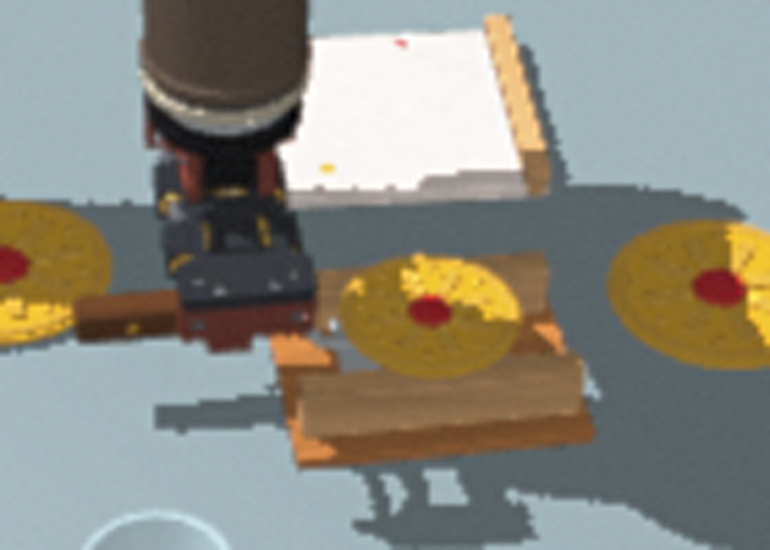

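The medallion is resting on both battens, having grown in the wrist view relative to the blade, and the wrist force has dropped. I'll draw the blade out along the battens.

Request:
servo_tool --travel '[[-5,-0.2,0],[-10,-0.3,0],[-15,-0.5,0],[-20,-0.7,0],[-20,-0.7,0],[-20,-0.7,0],[-20,-0.7,0],[-12,-0.4,0],[-3,0,0],[0,0,0]]' --dr '[[0,0,0],[0,0,0],[0,0,0],[0,0,0],[0,0,0],[0,0,0],[0,0,0],[0,0,0],[0,0,0],[0,0,0]]' --hand '[1,1,1,1,1,1,1,1,1,1]'

```text
t: 19.15
position: [390.2, -231.7, 76.3]
tool_rot: [-180.0, -0.0, 1.9]
ft_force: [0.2, 0.2, -1.9]
width: 19.6
```

```bash
python3 - <<'E'
from h import *
st(); d=grab('wrist','wrist14')
d=grab('side','side14');cv2.imwrite('pics/side14c.png',cv2.resize(d['img'][200:310,240:380],None,fx=5.5,fy=5,interpolation=cv2.INTER_CUBIC))
c=load('side14');h=cv2.cvtColor(c['img'],cv2.COLOR_BGR2HSV)[250:275,305:332]
m=((h[...,0]<8)|(h[...,0]>172))&(h[...,1]>130); v,u=np.nonzero(m); print(len(u),'red',onz(c,u.mean()+305,v.mean()+250,58))
E
```

```text
{'t': 19.15, 'position': [390.19, -231.74, 76.31], 'tool_rot': [-179.95, -0.05, 1.92], 'ft_force': [0.19, 0.22, -1.87], 'wrist_torque': [-0.06, 0.1, -0.02], 'width': 19.64, 'qpos': [-6.12, 24.66, 38.41, 125.76, -25.5, 37.22, -37.64]}
35 red [ 624.00056566 -225.33075959   58.        ]
```

View pics/wrist14.png

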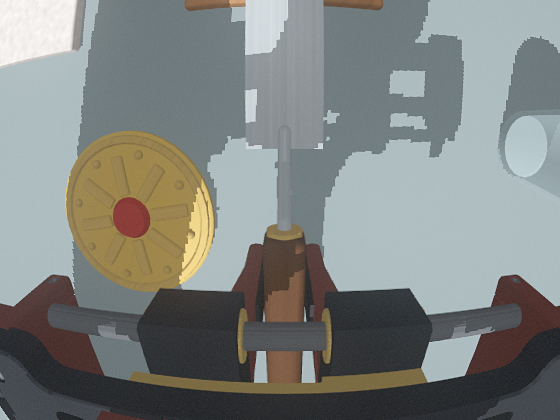

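View pics/side14c.png

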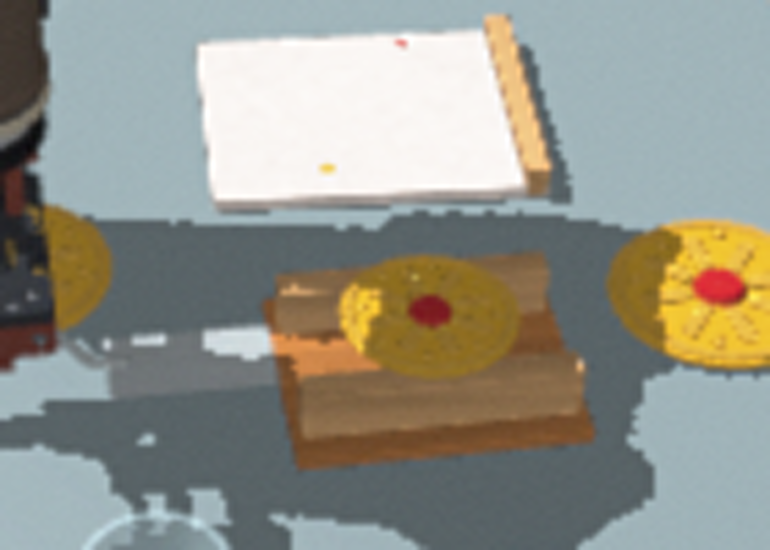

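The medallion lies flat on both battens with its centre at about (624,-225), within 3 mm of rack_mid, and the blade is out. Now I'll lift and take the spatula back.

Request:
servo_tool --travel '[[-2,0,12],[0,0,24],[0,0,28],[2,15,0],[3,30,0],[10,40,0],[13,45,0],[15,45,0],[15,45,0],[16,45,0]]' --dr '[[0,0,0],[0,0,0],[0,0,0],[0,0,0],[0,0,0],[0,0,0.02],[0,0,0.02],[0,0,0.02],[0,0,0.02],[0,0,0.02]]' --hand '[1,1,1,1,1,1,1,1,1,1]'

```text
t: 20.25
position: [462.7, 35.4, 141.0]
tool_rot: [-180.0, -0.1, 7.7]
ft_force: [1.3, -1.1, -1.1]
width: 19.7
```

Request:
servo_tool --travel '[[17,45,0],[17,45,0],[17,40,0],[17,30,0],[13,20,0],[8,12,0],[4,6.4,0],[0,0,0],[0,0,0]]' --dr '[[0,0,0.02],[0,0,0.02],[0,0,0.018],[0,0,0],[0,0,0],[0,0,0],[0,0,0],[0,0,0],[0,0,0]]' --hand '[1,1,1,1,1,1,1,1,1]'

```text
t: 21.15
position: [554.7, 230.2, 140.2]
tool_rot: [-180.0, 0.0, 10.9]
ft_force: [0.5, -0.1, -1.6]
width: 19.5
```

```bash
python3 - <<'E'
from h import *
st(); d=grab('wrist','wrist15');st()
E
```

```text
{'t': 21.15, 'position': [554.74, 230.25, 140.17], 'tool_rot': [-179.99, 0.03, 10.9], 'ft_force': [0.46, -0.09, -1.56], 'wrist_torque': [-0.07, 0.17, 0.03], 'width': 19.48, 'qpos': [-51.32, 30.34, 33.61, 102.87, -20.51, 53.0, -87.88]}
{'t': 21.2, 'position': [554.67, 230.19, 140.21], 'tool_rot': [-179.98, 0.03, 10.89], 'ft_force': [-0.1, -0.24, -1.76], 'wrist_torque': [-0.04, 0.15, -0.03], 'width': 19.77, 'qpos': [-51.32, 30.32, 33.61, 102.88, -20.52, 53.0, -87.88]}
```

View pics/wrist15.png

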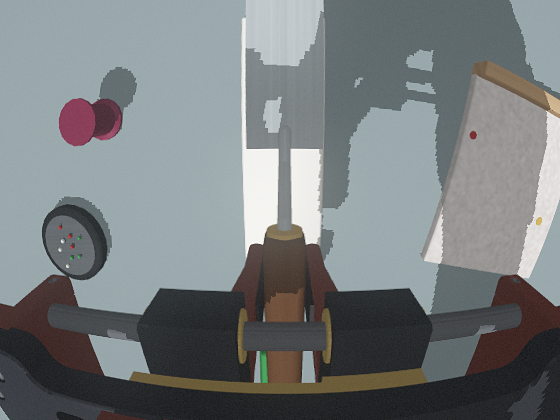

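Request:
servo_tool --travel '[[0,1.5,-10],[0,0,-20],[0,0,-22],[0,0,-16],[0,0,-10],[0,0,-5],[0,0,-2.5],[0,0,-0.8],[0,0,0],[0,0,0]]' --dr '[[0,0,0],[0,0,0],[0,0,0],[0,0,0],[0,0,0],[0,0,0],[0,0,0],[0,0,0],[0,0,0],[0,0,0]]' --hand '[1,1,1,1,1,1,1,1,1,1]'

```text
t: 22.2
position: [555.4, 233.4, 54.4]
tool_rot: [-179.9, -0.1, 11.0]
ft_force: [-0.7, 0.6, -1.0]
width: 19.7
```

```bash
python3 - <<'E'
from h import *
st(); d=grab('wrist','wrist16');d=grab('side','side16');cv2.imwrite('pics/side16c.png',cv2.resize(d['img'][150:220,230:350],None,fx=6,fy=6,interpolation=cv2.INTER_CUBIC));st()
E
```

```text
{'t': 22.2, 'position': [555.36, 233.43, 54.35], 'tool_rot': [-179.93, -0.06, 10.99], 'ft_force': [-0.67, 0.57, -1.03], 'wrist_torque': [0.01, 0.18, -0.06], 'width': 19.66, 'qpos': [-48.41, 36.86, 29.52, 105.63, -25.24, 44.04, -84.34]}
{'t': 22.3, 'position': [555.21, 233.37, 54.19], 'tool_rot': [-179.94, -0.04, 10.99], 'ft_force': [0.14, 1.47, -1.1], 'wrist_torque': [-0.05, 0.22, 0.01], 'width': 19.82, 'qpos': [-48.41, 36.87, 29.51, 105.64, -25.24, 44.03, -84.34]}
```

View pics/wrist16.png

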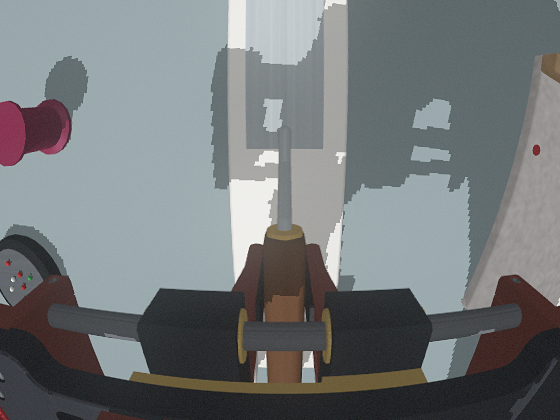

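View pics/side16c.png

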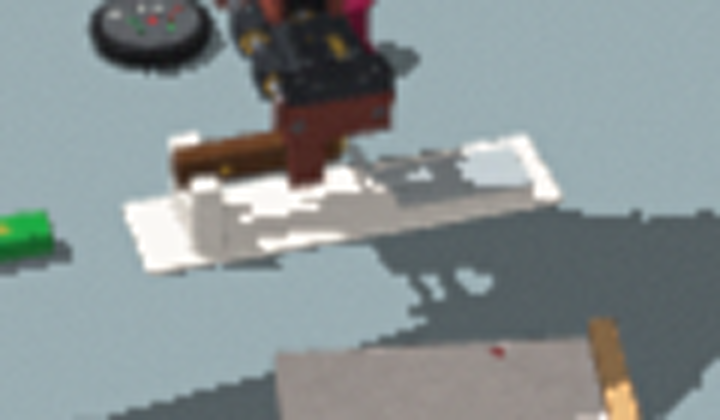

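The spatula is over its rest, about 1 mm off the tray. I'll ease it down, open and rise.

Request:
servo_tool --travel '[[0,0,-0.8],[0,0,0],[0,0,0],[0,0,0],[0,0,0],[0,0,0],[0,0,0],[0,0,0],[0,0,0],[0,0,0]]' --dr '[[0,0,0],[0,0,0],[0,0,0],[0,0,0],[0,0,0],[0,0,0],[0,0,0],[0,0,0],[0,0,0],[0,0,0]]' --hand '[1,1,0.7,0.5,0.4,0.3,0.2,0.1,0,0]'

```text
t: 23.3
position: [555.0, 233.2, 53.0]
tool_rot: [-180.0, -0.0, 11.0]
ft_force: [0.3, -1.2, 0.5]
width: 78.8
```

Request:
servo_tool --travel '[[0,0,5],[0,0,15],[0,0,30],[0,0,40],[0,0,40],[0,0,30],[0,0,20],[0,0,0],[0,0,0],[0,0,0]]' --dr '[[0,0,0],[0,0,0],[0,0,0],[0,0,0],[0,0,0],[0,0,0],[0,0,0],[0,0,0],[0,0,0],[0,0,0]]' --hand '[0,0,0,0,0,0,0,0,0,0]'

```text
t: 24.3
position: [554.3, 233.0, 232.1]
tool_rot: [-180.0, 0.1, 11.0]
ft_force: [-0.1, -0.1, -0.5]
width: 87.9
```

```bash
python3 - <<'E'
from h import *
st(); d=grab('wrist','wrist17')
for n in('scene','side'): grab(n,n+'17')
E
```

```text
{'t': 24.3, 'position': [554.34, 233.05, 232.13], 'tool_rot': [-179.97, 0.08, 10.99], 'ft_force': [-0.1, -0.05, -0.5], 'wrist_torque': [0.03, 0.16, 0.02], 'width': 87.95, 'qpos': [-54.13, 24.69, 36.78, 97.58, -16.31, 63.24, -91.43]}
```

View pics/wrist17.png

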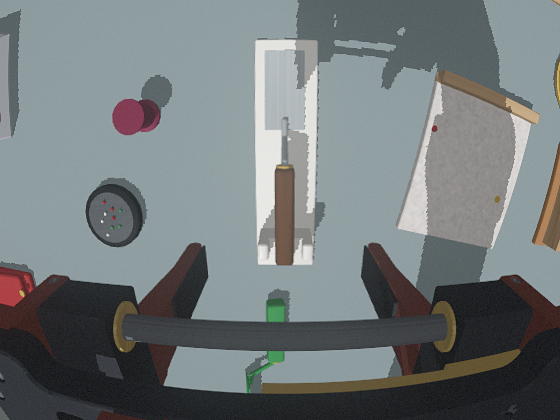

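View pics/scene17.png

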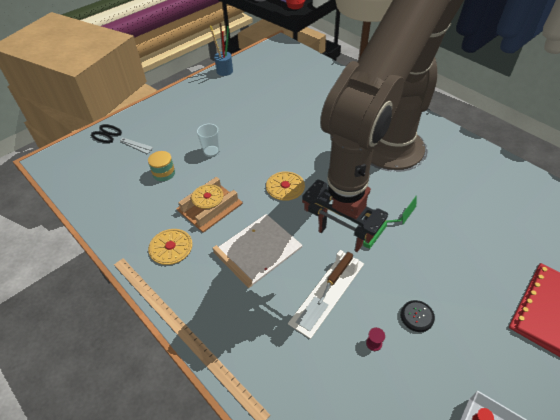

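View pics/side17.png

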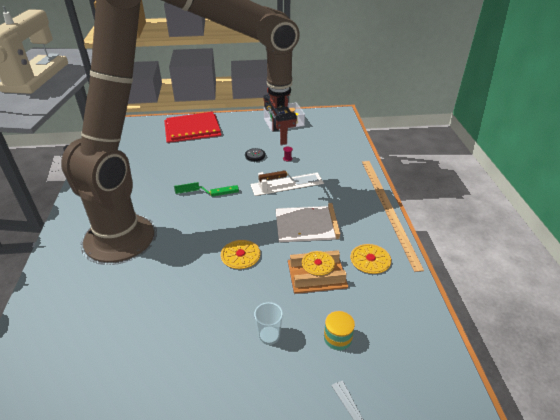

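The medallion sits on the rack at scene (207,196) and the spatula is on its rest at wrist (285,150). Tin, tumbler, spool and dish are at their starting pixels. I'll do one last numeric check and then hand in.

```bash
python3 - <<'E'
from h import *
c=load('scene17');h=cv2.cvtColor(c['img'],cv2.COLOR_BGR2HSV)[185:206,195:220]
m=((h[...,0]<8)|(h[...,0]>172))&(h[...,1]>130); v,u=np.nonzero(m); print('med',onz(c,u.mean()+195,v.mean()+185,58))
d=load('wrist17'); q=lambda z,*p:[np.round(onz(d,*x,z,True)[:2],1) for x in p]
print('handle',q(62,(276,166),(293,166),(276,264),(293,264)),'tip',q(8,(266,50),(305,50)))
s=cv2.absdiff(load('side0')['img'],load('side17')['img']).max(2)
print('tin/tumbler diff',(s[310:350,320:360]>40).sum(),(s[300:345,250:290]>40).sum())
hand_in()
E
```

```text
med [ 624.35198795 -221.25072997   58.        ]
handle [array([580.9, 246.2]), array([584.1, 230.2]), array([478.2, 227. ]), array([481.6, 209.3])] tip [array([698.6, 281.5]), array([706.8, 239.6])]
tin/tumbler diff 0 0
the job is handed in; nothing more can be done
```

The medallion is on the drying rack, face up, and the spatula is back on its rest. I handed the job in at about 24 s; the hand-in reports no verdict.

**What I did:**
- I slid the blade under the medallion against the fence and carried it level. I then lowered the blade through the gap so the medallion stayed on both battens, and drew the blade clear.
- I laid the spatula back in its saddle, let go, and raised the gripper clear.

**Last checks:**
- **Medallion:** it looks flat across both battens. Its centre measured (624,-221) in the scene view and (624,-225) in the side view, against rack_mid at about (624.6,-223). The two views differ by about 4 mm.
- **Spatula:** the handle and blade tip are within about 5 mm of where I found them.
- **Bystanders:** the tin and tumbler areas show no change between the first and last side images. The spool and dish look unmoved by eye only.

**One slip:** my first grip started lifting before the fingers had fully closed, and held the handle about 7 mm too high. I set the spatula back down and gripped it again before going near the medallion.

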